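Turn the fixture carousel to bring the orange fixture to the front

ROBOT

A 6-joint arm with a two-finger parallel gripper is mounted at the origin on the work surface. World frame = base frame: x ahead of the robot, y to its left, z up, the work surface at z = 0. Lengths are in m, angles in rad, forces in N, time in s.
With the tool pointing down it reaches from about 0.25 to 0.725 m from the base axis. Payload 4 kg.
Tool frame: the origin (TCP) lies midway between the tips of the shut fingers; the grasp point (between the pads) lies 19 mm behind it; y points along the fingers, x is the direction in which the jaws open and shut, and the axes are right-handed (so a half turn about y gives the same grasp; the last joint's range is limited). The gripper opens to 85 mm and grips with 20 to 120 N. Pads are 22 mm wide; open, the fingers measure 114 mm over their backs; the gripper's body (76 mm by 85 mm) begins 54 mm behind the grasp point. The pads swing forward as they close: fully open they stand 13 mm farther back than shut.
Start: joints at [-1.107, 0.241, 0.005, 1.335, 0, 1.571], TCP at [0.224, -0.447, 0.231] pointing down, gripper open.
Joint ranges: [-2.72, 2.72], [-1.05, 1.87], [-1.09, 1.28], [-1.99, 2.15], [-1.42, 1.44], [-3.14, 3.14]. Speed limits (rad/s): [2.79, 2.79, 3.14, 3.14, 3.14, 3.14].

INTERFACE

Orientations are given as a unit quaternion [x, y, z, w].
In Python, from workcell import bot gives the robot as it stands. The module is installed in compiled form; this text tells all that it offers.
- The arm moves only by the shell command python3 -m inch 'ROWS'. ROWS is text: rows parted by semicolons, each of 7 numbers parted by spaces: the turn, a rotation vector about the tool's x, y, z in degrees, then the shift along the tool's x, y, z in mm, then the closure, from 0 (fully open) to 1 (shut). In form: ax ay az dx dy dz fingers; .... A call has 1 to 12 rows; each row shifts and turns the commanded pose from where the row before left it, along the tool's axes as they then stand; what a row does not reach is not made up. A row lasts 1/8 s, in which the tool goes at most 62.5 mm and 10.7 degrees, less where a joint would pass 70% of its speed; a pose out of reach is approached as far as the arm can. A call with a gripper value outside its range is refused whole. The fingers move at their own pace and stop on an object; the grip force is fixed at half the most. Time passes only in rows, so rows that do not move let the fingers close. It gives the time, the measured TCP pose, the force and the opening at its end, in the units of the state.
- bot.get_obs(): the state, without advancing time (a new reading comes with each control period).
- bot.camera(name): name is "scene" or "top" or "wrist"; returns a dict with "color" (420x560x3 uint8, blue, green, red), "fx", "fy", "cx", "cy" (pixels), "k1" (the pictures are not rectified: a ray, as slopes to the right and down, at radius r is drawn at 1 + k1 r^2 times it, then the intrinsics apply), "extrinsics" (4x4, takes a point from world to camera coordinates). Camera axes: x right, y up, looking along -z (the intrinsics and any distortion apply to the point x, -y, -z); pixel columns grow to the right and rows downward; lengths in m; the calibration is good to about 2 mm. A picture is of the moment at which its call begins. There is no depth.
- bot.job_done(): hands the job in, once; it reports no verdict.
Trained networks look in the newest picture that a camera, given by its name, has taken for a name from the list of things; names that differ only in an ending like _2 or _b are one class to them, and where a whole thing is asked for, a point or a joint stands for the part that bears it (a point fixed in the world has none). Each returns a list of dicts, best first, with "conf" (0 to 1); they miss things now and then, are a little off and sometimes report something else, mostly with a low value. They report only what shows in the picture. A call takes as long as a camera call. They do not tell look-alikes from the thing itself.
- bot.look_for(name, camera): "extent" ([left, top, right, bottom] in pixels, round what is visible of it).
- bot.cut_out(name, camera): "region" (420x560 bool, what is visible of it) and "extent" ([left, top, right, bottom] in pixels, round what is visible of it).
- bot.spot_point(name, camera): "point" ([column, row] in pixels: a listed point, or the origin of a listed thing).
The state is a dict: "clock": time; "joint_pos": joint angles; "joint_vel": joint speeds; "tau": joint torques, N m; "eef_pos": TCP position; "tool_rot": TCP orientation; "ft_force": force on the tool from outside, world axes, zero at the start; "ft_torque": the same for the moment, N m; "grip_width": finger opening in m.
Only numpy, scipy, OpenCV 4.12 (cv2) and the standard library are available. Lean on these libraries where they do the work, as an engineer would, in place of code of your own. Each camera call takes 0.05 s, during which the arm holds its last target.

TASK

In the tooling store, turn the round parts carousel by pushing one of the black pegs on its rim with your fingers, until the orange angle fixture standing on it is in line with the yellow arrow on the carousel's base; leave it at rest there and take your hand away. Only push: do not lift, shift or knock over any of the parts, neither those riding on the carousel nor those standing on the bench.

Things in the scene. Friction and masses are not known exactly. Their poses are not given: they have to be found in the camera images.
- base: Fixed blue base under the carousel, radius 105 mm. Origin: on the carousel's axis, at the bench top. On its own -x side (the front) a black block, 36 mm high, carries the yellow arrow, 156 to 196 mm from the axis, tip towards the axis, on the line from the axis along the base's -x. Place and yaw vary; the front is roughly towards the robot.
- carousel: Aluminium turntable, radius 145 mm, flat top 48 mm above the bench. Origin: on its axis at its underside, 36 mm above the bench; z up. It turns endlessly both ways about z, takes 3 to 6 N at a peg (more when faster), stays where it is left and hardly coasts. The orange fixture stands on its own -x side, 64 mm from the axis. Low grey ribs (8 mm) make six pockets within 106 mm of the axis; hub 16 mm high.
- peg (a point): Middle of the top of one of six equal black upright pegs on the carousel's rim, 14 mm thick, 40 mm high (tops 88 mm above the bench), 126 mm from the axis. Seen from above, counter-clockwise from the carousel's own +x, they stand at 30 (this one), 90, 150, 210, 270 and 330 degrees.
- fixture_center (a point): Centre of the loose orange L-shaped angle fixture, 42 x 40 mm, 55 mm high (top 103 mm above the bench), 0.25 kg; the point lies 25 mm above its underside. It stands loose on the carousel, 64 mm from the axis, on the carousel's -x side. This is the marked item.
- standoff_center (a point): Centre, 25 mm above its foot, of a loose round steel standoff, foot 44 mm wide, 50 mm high, standing on the carousel 64 mm from the axis at 60 degrees from the carousel's +x. Bystander.
- bin_center (a point): Centre, 17 mm above its underside, of a loose small blue open bin, 40 x 40 x 34 mm, standing on the carousel 64 mm from the axis at -60 degrees from the carousel's +x. Bystander.
- vblock_center (a point): Centre, 21 mm above the bench, of a loose steel V-block, 60 x 45 x 42 mm, on the bench to the left of the carousel. Bystander.
- bushing_center (a point): Centre, 27.5 mm above the bench, of a loose brass flanged bushing, 52 mm wide at the foot, 55 mm high, on the bench to the right of the carousel. Bystander.
Mind the look-alikes: they are no part of the job. What is shaped like the part that bears vblock_center but green is not meant.

How it is judged:
On the way:
1. the fingers push the carousel round (contact force between the fingers and carousel above 0.3 N and angular speed of carousel above 0.03 rad/s), for 0.04 s.
At the end, for the whole second after the job is handed in: The orange fixture's centre is within 12 mm (about 10 degrees) of the line from the carousel's axis through the yellow arrow, on the arrow's side; the carousel is at rest; the riding parts are upright within 15 mm of their places on it, and the bench parts within 15 mm of where they stood (y of fixture_center in the frame of base between -0.012 and 0.012 m and x of fixture_center in the frame of base below -0.045 m and angular speed of carousel below 0.05 rad/s and not (x of fixture_center in the frame of carousel above -0.049 m or x of fixture_center in the frame of carousel below -0.079 m or y of fixture_center in the frame of carousel above 0.015 m or y of fixture_center in the frame of carousel below -0.015 m or z of fixture_center in the frame of carousel above 0.049 m or z of fixture_center in the frame of carousel below 0.025 m or angle between fixture_center's own z axis and vertical above 0.3 rad) and not (x of standoff_center in the frame of carousel above 0.047 m or x of standoff_center in the frame of carousel below 0.017 m or y of standoff_center in the frame of carousel above 0.0704 m or y of standoff_center in the frame of carousel below 0.0404 m or z of standoff_center in the frame of carousel above 0.049 m or z of standoff_center in the frame of carousel below 0.025 m or angle between standoff_center's own z axis and vertical above 0.3 rad) and not (x of bin_center in the frame of carousel above 0.047 m or x of bin_center in the frame of carousel below 0.017 m or y of bin_center in the frame of carousel above -0.0404 m or y of bin_center in the frame of carousel below -0.0704 m or z of bin_center in the frame of carousel above 0.041 m or z of bin_center in the frame of carousel below 0.017 m or angle between bin_center's own z axis and vertical above 0.3 rad) and not (distance of vblock_center from where it was at the start of the episode above 0.015 m or angle between vblock_center's own z axis and vertical above 0.3 rad) and not (distance of bushing_center from where it was at the start of the episode above 0.015 m or angle between bushing_center's own z axis and vertical above 0.3 rad)); the robot touches nothing.
It fails at once if the orange fixture is lifted, shifted on the carousel (over about 15 mm) or tipped (x of fixture_center in the frame of carousel above -0.049 m or x of fixture_center in the frame of carousel below -0.079 m or y of fixture_center in the frame of carousel above 0.015 m or y of fixture_center in the frame of carousel below -0.015 m or z of fixture_center in the frame of carousel above 0.049 m or z of fixture_center in the frame of carousel below 0.025 m or angle between fixture_center's own z axis and vertical above 0.3 rad).
It fails at once if the steel standoff is lifted, shifted on the carousel (over about 15 mm) or tipped (x of standoff_center in the frame of carousel above 0.047 m or x of standoff_center in the frame of carousel below 0.017 m or y of standoff_center in the frame of carousel above 0.0704 m or y of standoff_center in the frame of carousel below 0.0404 m or z of standoff_center in the frame of carousel above 0.049 m or z of standoff_center in the frame of carousel below 0.025 m or angle between standoff_center's own z axis and vertical above 0.3 rad).
It fails at once if the blue bin is lifted, shifted on the carousel (over about 15 mm) or tipped (x of bin_center in the frame of carousel above 0.047 m or x of bin_center in the frame of carousel below 0.017 m or y of bin_center in the frame of carousel above -0.0404 m or y of bin_center in the frame of carousel below -0.0704 m or z of bin_center in the frame of carousel above 0.041 m or z of bin_center in the frame of carousel below 0.017 m or angle between bin_center's own z axis and vertical above 0.3 rad).
It fails at once if the V-block on the bench is moved more than 15 mm, lifted or tipped (distance of vblock_center from where it was at the start of the episode above 0.015 m or angle between vblock_center's own z axis and vertical above 0.3 rad).
It fails at once if the brass bushing on the bench is moved more than 15 mm, lifted or tipped (distance of bushing_center from where it was at the start of the episode above 0.015 m or angle between bushing_center's own z axis and vertical above 0.3 rad).
It also fails if it takes over 51 s, if anything falls off the work surface, if the arm or the gripper's body presses on something with over 40 N, if the wrist force passes 120 N, or if a joint passes its speed limit or range.

## Working session

There is one attempt and no reset: what is moved stays moved. The work goes in short steps, Python scripts to look and compute and a shell command to move; the robot and the scene stay as the last step left them, time stands still between calls to the robot, and variables do not carry over. Pictures are saved under pics/ and viewed, and the job is handed in when it is done.

```bash
mkdir -p pics
cat > h.py <<'E'
import numpy as np, cv2
from workcell import bot
def save(cam,name):
    c=bot.camera(cam); cv2.imwrite(f'pics/{name}.png',c['color']); return c
def ray(c,u,v):
    xd=(u-c['cx'])/c['fx']; yd=(v-c['cy'])/c['fy']; x,y=xd,yd
    for _ in range(30):
        s=1+c['k1']*(x*x+y*y); x,y=xd/s,yd/s
    E=np.array(c['extrinsics']); R=E[:3,:3]; t=E[:3,3]
    return -R.T@t, R.T@np.array([x,-y,-1.])
def atz(c,u,v,z):
    o,d=ray(c,u,v); return o+d*(z-o[2])/d[2]
def proj(c,P):
    E=np.array(c['extrinsics']); p=E[:3,:3]@np.array(P)+E[:3,3]
    x,y=p[0]/-p[2],-p[1]/-p[2]; s=1+c['k1']*(x*x+y*y)
    return c['cx']+c['fx']*x*s, c['cy']+c['fy']*y*s
E
python3 - <<'E'
from h import *
np.set_printoptions(precision=4,suppress=True)
print(bot.get_obs())
Z=dict(base=0,carousel=.036,peg=.088,fixture_center=.073,standoff_center=.073,bin_center=.065,vblock_center=.021,bushing_center=.0275)
for cam in ['scene','top']:
    c=save(cam,cam+'0')
    print(cam,ray(c,280,210))
    for n,z in Z.items():
        for r in bot.spot_point(n,cam)[:7]: print(n,round(r['conf'],2),np.round(r['point'],1),atz(c,*r['point'],z)[:2])
E
```

```text
{'clock': 0.0, 'joint_pos': array([-1.107 ,  0.2414,  0.0037,  1.3352, -0.    ,  1.5708]), 'joint_vel': array([-0.    , -0.0003,  0.0001, -0.0004,  0.001 ,  0.0013]), 'tau': array([  0.0012, -37.2319,  25.2408,   0.0171,   0.0002,   0.    ]), 'eef_pos': array([ 0.2234, -0.4466,  0.2304]), 'tool_rot': array([-0.6011,  0.3723, -0.3711,  0.6019]), 'ft_force': array([ 0.1335, -0.8577,  0.1765]), 'ft_torque': array([ 0.0251, -0.0094, -0.0583]), 'grip_width': 0.08553736469799941}
scene (array([ 0.9283, -0.65  ,  0.6068]), array([-0.3927,  0.7322, -0.5565]))
carousel 0.92 [257.5 242.7] [ 0.545  -0.0424]
peg 0.86 [236.4 266.4] [ 0.5825 -0.1805]
peg 0.32 [266.1 252.7] [ 0.6117 -0.1168]
fixture_center 0.82 [275.4 219.3] [0.5609 0.013 ]
standoff_center 0.6 [264.2 252.2] [ 0.5983 -0.102 ]
bin_center 0.84 [232.9 234.7] [ 0.5018 -0.0758]
vblock_center 0.93 [310.7 196.5] [0.5571 0.2218]
vblock_center 0.69 [318.6 179.9] [0.5381 0.3186]
vblock_center 0.67 [158.9 374.8] [ 0.5749 -0.4081]
vblock_center 0.63 [311.  159.3] [0.4609 0.4315]
vblock_center 0.63 [263.5 253.6] [ 0.5673 -0.0536]
bushing_center 0.58 [160.7 375.3] [ 0.582 -0.41 ]
top (array([0.2759, 0.0254, 1.2887]), array([ 0.2125, -0.0041, -0.9772]))
carousel 0.8 [306.4 206.8] [ 0.5503 -0.0483]
peg 0.74 [355.1 183.7] [ 0.5864 -0.1725]
fixture_center 0.54 [282.9 200.7] [0.5633 0.0109]
standoff_center 0.7 [326.1 188.5] [ 0.5845 -0.1003]
bin_center 0.62 [316.7 222.3] [ 0.5021 -0.0681]
vblock_center 0.87 [202.9 213.4] [0.5613 0.2213]
vblock_center 0.86 [130.9 258.7] [0.4587 0.4177]
vblock_center 0.58 [161.9 225.9] [0.538  0.3314]
bushing_center 0.77 [438.2 186.8] [ 0.5734 -0.4038]
```

```bash
python3 -c "
import cv2
for n,(a,b,x,y) in dict(scene0=(110,140,390,350),top0=(200,110,480,320)).items():
    i=cv2.imread(f'pics/{n}.png'); cv2.imwrite(f'pics/{n}c.png',cv2.resize(i[b:y,a:x],None,fx=2.8,fy=2.8,interpolation=2))
"
```

```text
(no output)
```

View pics/scene0.png

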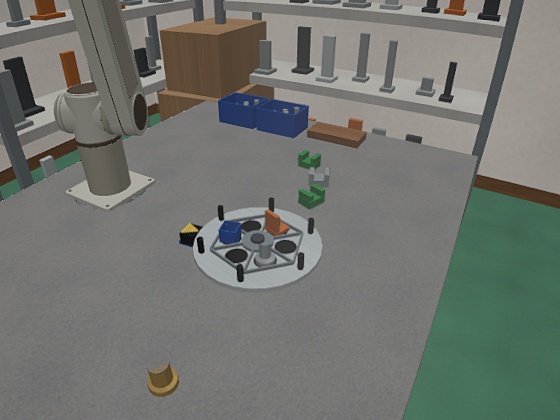

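View pics/top0.png

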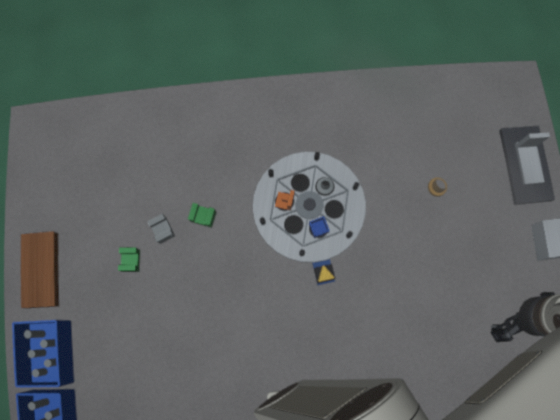

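```bash
ls pics
```

```text
scene0.png
scene0c.png
top0.png
top0c.png
```

View pics/top0c.png

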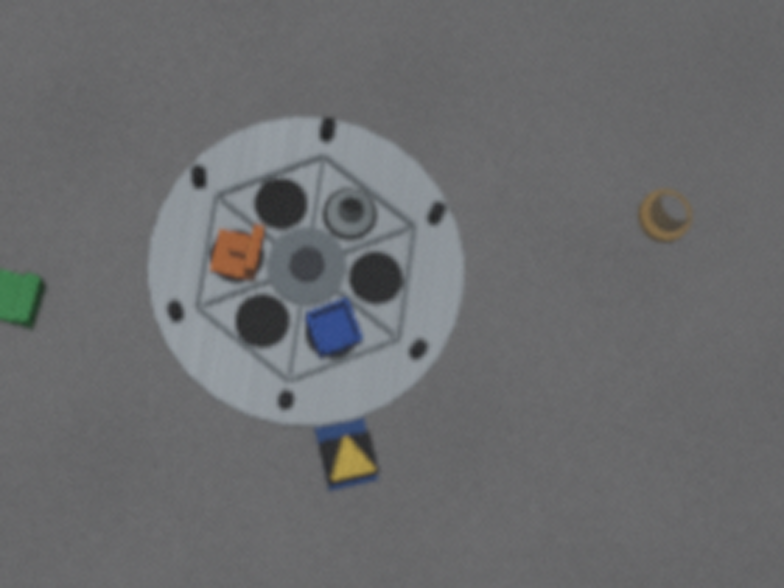

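View pics/scene0c.png

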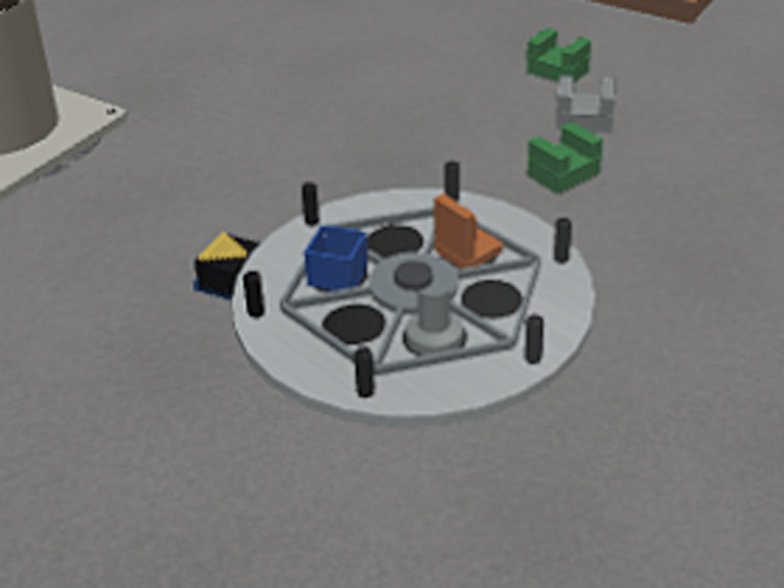

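The overview shows the carousel centred near (308,207) in the top view. The orange fixture is left of the hub at (283,201), and the yellow arrow is at the front near (325,272). The brass bushing is at (438,187). The grey V-block (162,229) stands between two green look-alikes at (203,215) and (130,259). Nothing else on the carousel is orange. Other orange parts are only on the shelves, so the fixture choice is clear.

```bash
cat > m.py <<'E'
from h import *
from scipy.optimize import least_squares
def measure(c,ax=None,dbg=False):
    im=c['color']; hsv=cv2.cvtColor(im,cv2.COLOR_BGR2HSV); out={}
    if ax is None:
        # disk: gray bright
        m=((hsv[...,2]>115)&(hsv[...,1]<60)).astype(np.uint8)
        m[:, :225]=0; m[:,390:]=0; m[:140]=0; m[275:]=0
        cs,_=cv2.findContours(m,cv2.RETR_EXTERNAL,cv2.CHAIN_APPROX_NONE)
        k=cv2.convexHull(max(cs,key=cv2.contourArea))[:,0]
        P=np.array([atz(c,u,v,.048)[:2] for u,v in k])
        s=least_squares(lambda p:np.hypot(*(P-p[:2]).T)-p[2],[.55,-.045,.145],loss='soft_l1',f_scale=.002)
        out['axis']=s.x; ax=s.x[:2]
    y=((hsv[...,0]>18)&(hsv[...,0]<32)&(hsv[...,1]>140)&(hsv[...,2]>120)).astype(np.uint8)
    y[:, :300]=0;y[:,360:]=0;y[:250]=0;y[300:]=0
    v,u=np.nonzero(y); p=atz(c,u.mean(),v.mean(),.036)[:2]; out['arrow']=p
    d=p-ax; out['arrow_r_ang']=(np.hypot(*d),np.degrees(np.arctan2(d[1],d[0])))
    return out
E
python3 - <<'E'
from m import *
np.set_printoptions(precision=4,suppress=True)
c=save('top','top1')
o=measure(c);print(o); ax=o['axis'][:2]
for n,z in [('fixture_center',.073),('standoff_center',.073),('bin_center',.065),('peg',.088)]:
    for r in bot.spot_point(n,'top')[:1]:
        d=atz(c,*r['point'],z)[:2]-ax; print(n,np.hypot(*d),np.degrees(np.arctan2(d[1],d[0])))
# dark pegs
for (u,v) in [(328,123),(199,171),(437,207),(418,347),(286,397),(175,309)]:
    d=atz(c,200+u/2.8,110+v/2.8,.085)[:2]-ax; print('peg',np.hypot(*d),np.degrees(np.arctan2(d[1],d[0])))
c=save('scene','s1')
for (u,v) in [(308,185),(452,165),(562,222),(535,320),(364,353),(253,275)]:
    p=atz(c,110+u/2.8,140+v/2.8,.088)[:2];d=p-ax; print('peg scene',p,np.hypot(*d),np.degrees(np.arctan2(d[1],d[0])))
E
```

```text
{'axis': array([ 0.5521, -0.0546,  0.1459]), 'arrow': array([ 0.3728, -0.0774]), 'arrow_r_ang': (np.float64(0.18075530333518106), np.float64(-172.74115144649076))}
fixture_center 0.06607938524987818 76.891264284848
standoff_center 0.06614845947209766 -50.96572335668061
bin_center 0.05791246681243657 -165.04604940423033
peg 0.12226200233367063 -73.55157041056188
peg 0.12587230271601868 -14.753158110388899
peg 0.12419142181156215 45.26472131652548
peg 0.12559869389684783 -74.1728703198718
peg 0.12629474935113208 -135.474353801866
peg 0.12656678416944073 165.92569798703386
peg 0.12545109277603925 106.84677693228122
peg scene [ 0.4303 -0.0225] 0.1258670655540548 165.2573260519843
peg scene [0.5209 0.0648] 0.12341485873844518 104.6354249157319
peg scene [0.6407 0.0335] 0.12495430680520402 44.829179222410005
peg scene [ 0.6754 -0.0868] 0.12745612613807833 -14.659908929822244
peg scene [ 0.588  -0.1763] 0.1269107969160574 -73.5544581840641
peg scene [ 0.4667 -0.1443] 0.12380751900188151 -133.55926703098686
```

```bash
cat >> h.py <<'E'
from scipy.spatial.transform import Rotation as Ro
def st():
    o=bot.get_obs(); R=Ro.from_quat(o['tool_rot']).as_matrix()
    x=R[:,0]; return o,R,np.degrees(np.arctan2(x[1],x[0]))
def to(pos,yaw=None):
    o,R,y=st()
    print('t',o['clock'],'tcp',o['eef_pos'],'xyaw',y,'q6',o['joint_pos'][5],'F',o['ft_force'])
    print('mm in tool axes',R.T@(np.array(pos)-o['eef_pos'])*1000)
np.set_printoptions(precision=4,suppress=True)
E
python3 - <<'E'
from h import *
o,R,y=st();print(R,y,o['joint_pos'])
to([0.443,0.008,0.19])
E
```

```text
[[ 0.4473 -0.      0.8944]
 [-0.8944  0.      0.4473]
 [-0.     -1.     -0.    ]] -63.42642023901805 [-1.107   0.2406  0.005   1.3352 -0.      1.5708]
t 1.2 tcp [ 0.2237 -0.4472  0.2313] xyaw -63.42642023901805 q6 1.570796657068405 F [ 0.6025  0.3196 -0.5344]
mm in tool axes [-308.9516   41.3082  399.7837]
```

```bash
python3 -m inch '0 0 0 -31 3 40 1; 0 0 0 -31 3 40 1; 0 0 0 -31 3 40 1; 0 0 0 -31 3 40 1; 0 0 0 -31 3 40 1; 0 0 0 -31 3 40 1; 0 0 0 -31 3 40 1; 0 0 0 -31 3 40 1; 0 0 0 -31 3 40 1; 0 0 0 -31 3 40 1'
python3 - <<'E'
from h import *
to([0.443,0.008,0.19])
E
```

```text
clock: 2.45
eef_pos: [0.4434, 0.0107, 0.2015]
tool_rot: [-0.601, 0.371, -0.372, 0.602]
ft_force: [-0.5, -0.5, 0.3]
grip_width: -0.0001
t 2.45 tcp [0.4434 0.0107 0.2015] xyaw -63.41200886313776 q6 2.7017115732769748 F [-0.4666 -0.5059  0.2614]
mm in tool axes [ 2.1914 11.4561 -1.5641]
```

```bash
python3 -m inch '0 -10.3 0 0 0 0 1; 0 -10.3 0 0 0 0 1; 0 -10.3 0 0 0 0 1; 0 -10.3 0 0 0 0 1; 0 -10.3 0 0 0 0 1; 0 -10.3 0 0 0 0 1; 0 -10.3 0 0 0 0 1; 0 -10.3 0 0 0 0 1; 0 -10.3 0 0 0 0 1; 0 -10.3 0 0 0 0 1; 0 -10.3 0 0 0 0 1; 0 -10.3 0 0 0 0 1'
python3 - <<'E'
from h import *
to([0.443,0.008,0.12])
save('wrist','w0'); save('scene','s2')
E
```

```text
clock: 3.95
eef_pos: [0.4428, 0.009, 0.2014]
tool_rot: [0.611, 0.356, -0.356, -0.611]
ft_force: [0.7, -0.0, 0.3]
grip_width: 0.0002
t 3.95 tcp [0.4428 0.009  0.2014] xyaw 60.515384394931644 q6 0.5349755611413081 F [ 0.6601 -0.0006  0.3306]
mm in tool axes [-0.7772 81.3809 -0.7048]
```

View pics/w0.png

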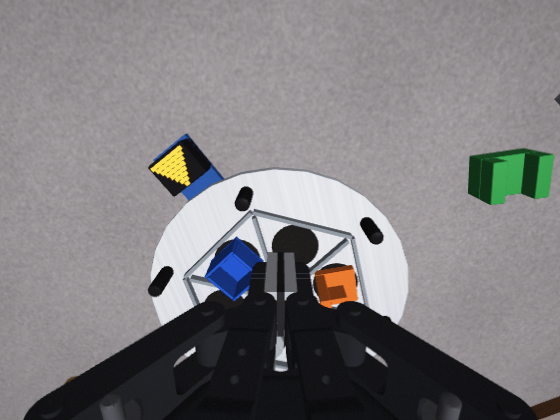

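View pics/s2.png

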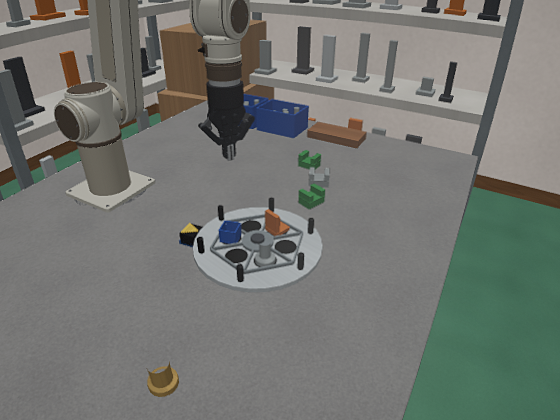

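Run:
```python
from h import *
i=cv2.imread('pics/s2.png'); cv2.imwrite('pics/s2c.png',cv2.resize(i[90:240,170:300],None,fx=4,fy=4,interpolation=2))
c=bot.camera('scene'); o,R,y=st()
for d in [0,20,40,60,80]: 
    u,v=proj(c,o['eef_pos']-R[:,1]*d/1000); print(d,(u-170)*4,(v-90)*4)
c=bot.camera('wrist'); ax=np.array([.552,-.0546])
for u,v in [(246,189),(366,220),(167,269)]:
    d=atz(c,u,v,.088)[:2]-ax; print(np.hypot(*d),np.degrees(np.arctan2(d[1],d[0])))
```

```text
0 236.23987822061144 275.7255107859096
20 234.15196825117437 243.53307928115942
40 232.03129017696438 210.59061313880147
60 229.87799229182974 176.88100340540973
80 227.69233793938804 142.3873587324806
0.1402533016136908 161.53649593300358
0.13365356243598442 114.49877625584224
0.12076165567748935 -149.31273045792886
```

View pics/s2c.png

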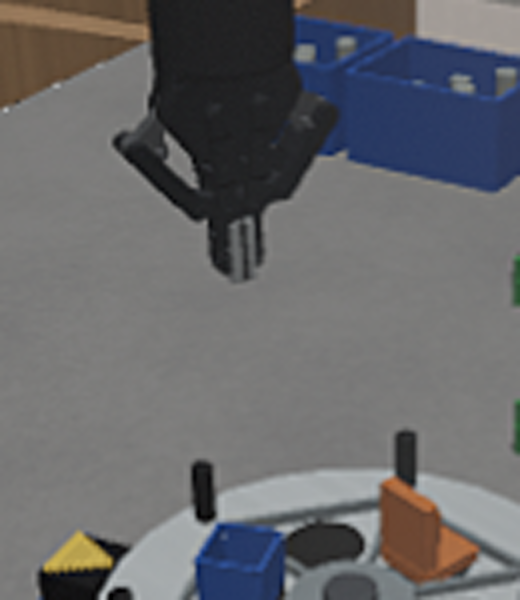

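Run:
```python
from h import *
c=bot.camera('wrist'); ax=np.array([.552,-.0546]); im=c['color'].copy()
def dot(P,col):
    u,v=proj(c,P); cv2.circle(im,(int(u),int(v)),3,col,-1)
for a in np.radians(45.6+60*np.arange(6)):
    e=np.array([np.cos(a),np.sin(a)])
    dot([*(ax+.126*e),.088],(0,0,255)); dot([*(ax+.126*e),.048],(0,255,0))
for t in np.linspace(0,6.28,60): dot([*(ax+.145*np.array([np.cos(t),np.sin(t)])),.048],(255,0,255))
print(ray(c,280,210))
cv2.imwrite('pics/w1.png',im)
```

```text
(array([0.37  , 0.0519, 0.3436]), array([ 0.2948, -0.1706, -0.9404]))
```

View pics/w1.png

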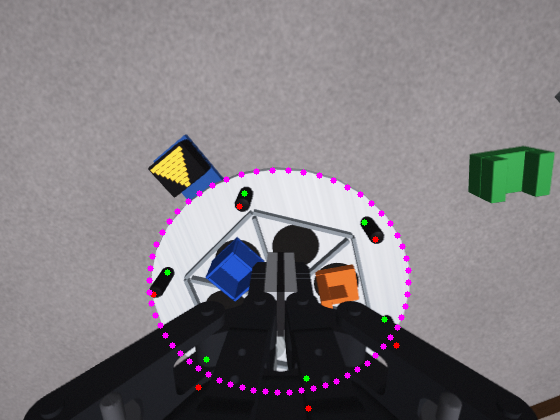

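```bash
python3 -m inch '0 0 0 0 35 0 1; 0 0 0 0 35 0 1; 0 0 0 0 35 0 1; 0 0 0 0 35 0 1; 0 0 0 0 0 0 1'
cat > plan.py <<'E'
from h import *
import sys
ax=np.array([.552,-.0546])
def look(n=None):
    o,R,y=st(); d=o['eef_pos'][:2]-ax
    print('t',o['clock'],'z',o['eef_pos'][2],'r',np.hypot(*d),'ang',np.degrees(np.arctan2(d[1],d[0]))%360,'xyaw',y,'F',o['ft_force'])
    if n:
        c=save('top',n); c2=save('scene',n+'s')
        for cc,nm in ((c,'top'),(c2,'scene')):
            for p,z in (('fixture_center',.073),('standoff_center',.073),('bin_center',.065)):
                for r in bot.spot_point(p,nm)[:1]:
                    e=atz(cc,*r['point'],z)[:2]-ax; print(nm,p,round(r['conf'],2),np.hypot(*e),np.degrees(np.arctan2(e[1],e[0]))%360)
if __name__=='__main__': look(sys.argv[1] if len(sys.argv)>1 else None)
E
python3 plan.py d0
```

```text
clock: 4.82
eef_pos: [0.4401, 0.009, 0.0592]
tool_rot: [-0.611, -0.352, 0.356, 0.613]
ft_force: [0.3, -0.2, 0.9]
grip_width: -0.0002
t 4.825 z 0.05923130790060256 r 0.12867045758898307 ang 150.3937244908907 xyaw 60.09505883678346 F [ 0.2744 -0.2123  0.934 ]
top standoff_center 0.73 0.05591549046501821 313.15718623596604
top bin_center 0.41 0.061810948695355285 194.02642501015535
scene fixture_center 0.88 0.06211810070256152 79.62956186356003
scene standoff_center 0.68 0.06966400430911532 311.2372898000291
```

View pics/d0s.png

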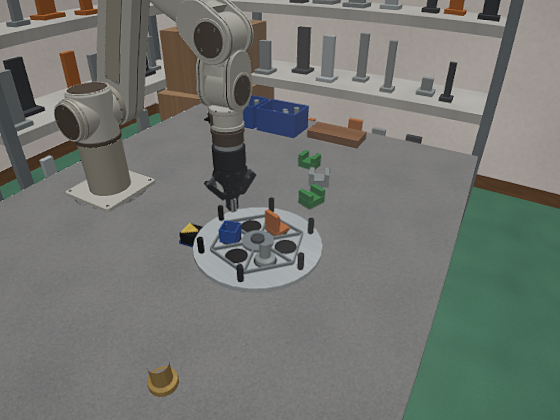

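```bash
python3 -m inch '0 -4 0 -8.8 0 -0.3 1; 0 -4 0 -8.8 0 -0.3 1; 0 -4 0 -8.8 0 -0.3 1; 0 -4 0 -8.8 0 -0.3 1; 0 -4 0 -8.8 0 -0.3 1; 0 -4 0 -8.8 0 -0.3 1; 0 0 0 0 0 0 1'; python3 plan.py d1
```

```text
clock: 6.1
eef_pos: [0.427, -0.0412, 0.0619]
tool_rot: [0.525, 0.474, -0.473, -0.525]
ft_force: [0.9, 0.7, 0.3]
grip_width: 0.0001
t 6.1 z 0.061852202095971955 r 0.12572160244184005 ang 173.88124427107616 xyaw 84.08011316087543 F [0.915 0.672 0.256]
top fixture_center 0.56 0.07127076249095175 95.64139940371535
top standoff_center 0.45 0.06165479407626867 332.3610991058325
scene fixture_center 0.58 0.08040312634344735 102.03479774933506
scene standoff_center 0.71 0.06446156711896744 334.70687234413714
scene bin_center 0.95 0.0683219129164949 199.81629048716547
```

View pics/d1s.png

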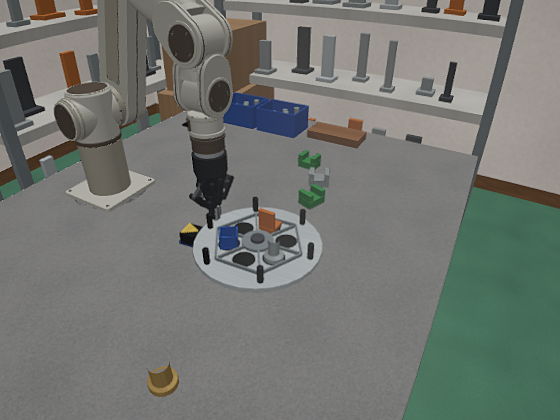

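```bash
python3 -m inch '0 -4 0 -8.8 0 -0.3 1; 0 -4 0 -8.8 0 -0.3 1; 0 -4 0 -8.8 0 -0.3 1; 0 -4 0 -8.8 0 -0.3 1; 0 -4 0 -8.8 0 -0.3 1; 0 -4 0 -8.8 0 -0.3 1; 0 -4 0 -8.8 0 -0.3 1; 0 -4 0 -8.8 0 -0.3 1; 0 -4 0 -8.8 0 -0.3 1; 0 -4 0 -8.8 0 -0.3 1; 0 -4 0 -8.8 0 -0.3 1; 0 -4 0 -8.8 0 -0.3 1'; python3 plan.py d2
```

```text
clock: 8.0
eef_pos: [0.4572, -0.1374, 0.0611]
tool_rot: [0.284, 0.647, -0.646, -0.287]
ft_force: [-3.1, 2.8, 3.9]
grip_width: 0.0001
t 8.0 z 0.06107365276148473 r 0.12583729479102124 ang 221.14318986660464 xyaw 132.33068783514864 F [-3.0507  2.7686  3.9239]
top fixture_center 0.91 0.06757457232167721 134.19056975682022
top standoff_center 0.77 0.05772378891584913 23.64613688536252
top bin_center 0.57 0.061043685035631054 270.239227138548
scene fixture_center 0.69 0.075988152116946 147.251863393683
scene standoff_center 0.56 0.06880155484073018 24.02720531560524
scene bin_center 0.82 0.059709445537623404 261.1052116302277
```

View pics/d2s.png

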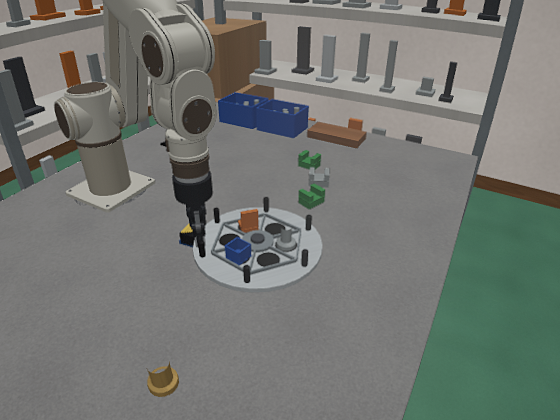

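```bash
cat > pegs.py <<'E'
from h import *
import sys
ax=np.array([.552,-.0546])
def yaw(c,lo=0,hi=360,guess=None):
    # dark peg matching score over offset phase (mod 60)
    g=cv2.GaussianBlur(c['color'].max(2).astype(np.float32),(0,0),1)
    best=[]
    for ph in np.arange(0,60,.25):
        s=[]
        for a in np.radians(ph+60*np.arange(6)):
            v=[]
            for z in np.linspace(.052,.086,6):
                p=[ax[0]+.126*np.cos(a),ax[1]+.126*np.sin(a),z]
                u,w=proj(c,p); v.append(cv2.getRectSubPix(g,(1,1),(float(u),float(w)))[0,0])
            s.append(np.mean(v))
        best.append((np.mean(sorted(s)),ph))
    return sorted(best)[:4]
if __name__=='__main__':
    for n in sys.argv[1:]:
        c=save(n,'pg_'+n); print(n,bot.get_obs()['clock'],[(round(float(a),1),float(b)) for a,b in yaw(c)])
E
python3 pegs.py scene top
```

```text
scene 8.45 [(38.8, 51.5), (38.8, 51.75), (38.8, 51.25), (39.0, 52.0)]
top 8.5 [(78.5, 51.75), (78.6, 52.0), (78.9, 51.5), (79.0, 52.25)]
```

```bash
python3 -m inch '0 -4 0 -8.8 0 -0.3 1; 0 -4 0 -8.8 0 -0.3 1; 0 -4 0 -8.8 0 -0.3 1; 0 -4 0 -8.8 0 -0.3 1; 0 -4 0 -8.8 0 -0.3 1; 0 -4 0 -8.8 0 -0.3 1; 0 -4 0 -8.8 0 -0.3 1; 0 -4 0 -8.8 0 -0.3 1; 0 -4 0 -8.8 0 -0.3 1; 0 -2 0 -4.4 0 -0.1 1; 0 -1 0 -2.2 0 -0.1 1; 0 0 0 0 0 0 1'; python3 plan.py d3; python3 pegs.py scene top
```

```text
clock: 10.0
eef_pos: [0.5326, -0.1783, 0.0611]
tool_rot: [0.054, 0.705, -0.705, -0.055]
ft_force: [-2.5, 0.5, -1.0]
grip_width: -0.0003
t 10.0 z 0.06112896680871398 r 0.12523426692382075 ang 261.0879211988096 xyaw 171.15367881148163 F [-2.4836  0.5126 -1.0057]
top fixture_center 0.75 0.06109733255327078 171.5724309207629
top standoff_center 0.7 0.06315588667532517 68.8160505339656
top bin_center 0.74 0.05766272330968 305.8560122504857
scene fixture_center 0.82 0.07072836881405987 169.92770210822684
scene standoff_center 0.8 0.07605787065215543 65.62955121306095
scene bin_center 0.62 0.06991206095960903 300.16236167239646
scene 10.45 [(40.6, 30.75), (40.6, 30.5), (40.7, 31.0), (40.8, 30.25)]
top 10.5 [(62.4, 30.75), (62.7, 30.5), (63.0, 31.0), (63.6, 30.25)]
```

View pics/d3s.png

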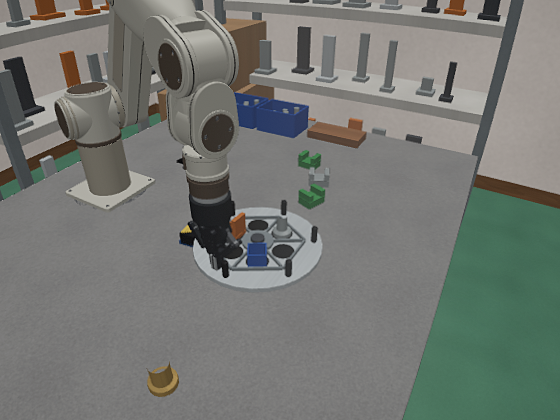

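View pics/d3.png

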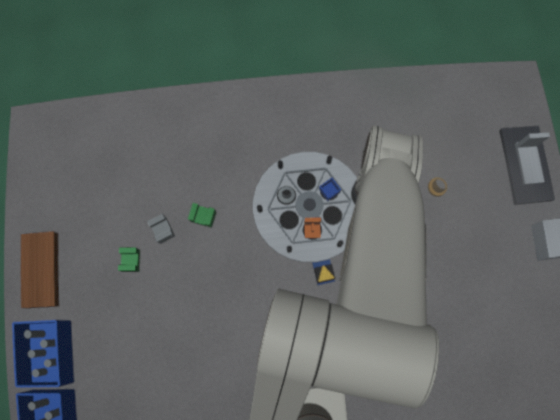

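```bash
python3 -m inch '0 -3 0 -6.6 0 -0.2 1; 0 -2 0 -4.4 0 -0.1 1; 0 -1.5 0 -3.3 0 -0.1 1; 0 0 0 0 0 0 1; 0 0 0 0 0 0 1'; python3 plan.py; python3 pegs.py scene top
```

```text
clock: 11.12
eef_pos: [0.5475, -0.1796, 0.0613]
tool_rot: [0.015, 0.707, -0.707, -0.014]
ft_force: [-1.6, 0.8, 0.0]
grip_width: -0.0001
t 11.125 z 0.06134998183923039 r 0.12511200396697678 ang 267.9184213226482 xyaw 177.6690487086147 F [-1.5737  0.8459  0.039 ]
scene 11.175 [(41.4, 37.5), (41.5, 37.25), (41.5, 37.75), (41.7, 38.0)]
top 11.225 [(63.6, 37.75), (63.8, 37.5), (64.0, 38.0), (64.2, 37.25)]
```

```bash
python3 -m inch '0 0 0 5 0 0 1; 0 0 0 5 0 0 1; 0 0 0 0 -35 0 1; 0 0 0 0 -45 0 1; 0 0 0 0 -50 0 1; 0 0 0 0 -30 0 1; 0 0 0 0 0 0 1'; python3 plan.py
```

```text
clock: 12.1
eef_pos: [0.5386, -0.1799, 0.2248]
tool_rot: [-0.017, -0.706, 0.708, 0.012]
ft_force: [0.7, 0.0, -0.9]
grip_width: 0.0001
t 12.1 z 0.22482020865413624 r 0.12599088894878827 ang 263.9095270629021 xyaw 177.66702097885275 F [ 0.7173  0.014  -0.8638]
```

```bash
python3 -m inch '0 0 0 40 0 45 1; 0 0 0 40 0 45 1; 0 0 0 40 0 45 1; 0 0 0 40 0 45 1; 0 0 0 0 0 0 1'; python3 plan.py e; python3 pegs.py scene top
python3 - <<'E'
from m import *
c=save('top','e2'); print(measure(c))
c2=save('scene','e3')
for n,z in (('vblock_center',.021),('bushing_center',.0275)):
  for cam,cc in (('top',c),('scene',c2)):
    print(n,[(round(r['conf'],2),atz(cc,*r['point'],z)[:2]) for r in bot.spot_point(n,cam)[:3]])
i=c['color']; cv2.imwrite('pics/e2c.png',cv2.resize(i[130:300,220:400],None,fx=3.5,fy=3.5,interpolation=2))
i=c2['color']; cv2.imwrite('pics/e3c.png',cv2.resize(i[140:350,110:390],None,fx=2.8,fy=2.8,interpolation=2))
E
```

```text
clock: 12.72
eef_pos: [0.3662, -0.3547, 0.22]
tool_rot: [0.016, 0.707, -0.707, -0.018]
ft_force: [0.5, 0.5, -0.7]
grip_width: -0.0001
t 12.725 z 0.21995770197695974 r 0.3529226894835104 ang 238.23372142815197 xyaw 177.25728453156572 F [ 0.4794  0.4926 -0.7142]
top fixture_center 0.73 0.05832471932032251 180.71392748218005
top standoff_center 0.6 0.06145673136799635 74.54566673557372
top bin_center 0.7 0.06158691892651606 316.57984583529986
scene fixture_center 0.95 0.06443383342507034 188.64880197515717
scene standoff_center 0.83 0.06869317263763589 71.16152128918283
scene bin_center 0.59 0.06549074027931079 307.75229404359686
scene 13.175 [(38.0, 37.25), (38.1, 37.5), (38.3, 37.75), (38.3, 37.0)]
top 13.225 [(57.0, 37.5), (57.0, 37.75), (57.3, 37.25), (57.7, 38.0)]
{'axis': array([ 0.5521, -0.0546,  0.1461]), 'arrow': array([ 0.3729, -0.0769]), 'arrow_r_ang': (np.float64(0.1805646415179414), np.float64(-172.90600340529372))}
vblock_center [(0.94, array([0.453 , 0.4217])), (0.91, array([0.5279, 0.3259])), (0.66, array([0.5591, 0.2241]))]
vblock_center [(0.69, array([0.4744, 0.4309])), (0.68, array([0.534 , 0.3352])), (0.57, array([0.5555, 0.2173]))]
bushing_center [(0.6, array([ 0.5731, -0.4076]))]
bushing_center [(0.88, array([ 0.5852, -0.4109]))]
```

View pics/e2c.png

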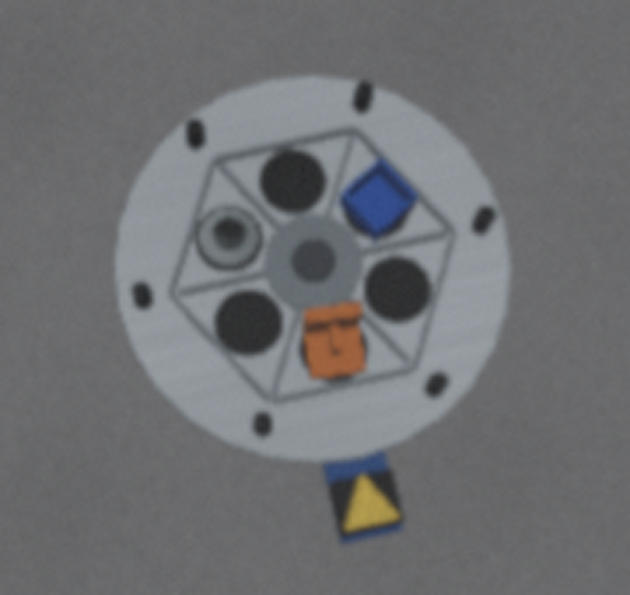

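View pics/e3c.png

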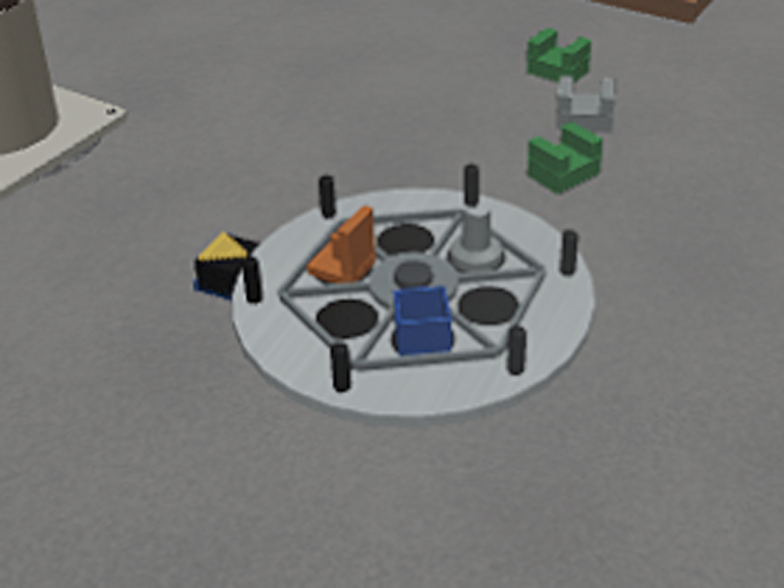

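```bash
python3 -c "
from workcell import bot
print(bot.job_done())"
```

```text
the job is handed in; nothing more can be done
None
```

I turned the carousel about 112° counter-clockwise by pushing one rim peg with the shut fingers. I then backed off, raised the hand and moved it clear, and handed the job in at about 13 s of the 51 s allowed.

**Alignment:** The peg positions put the fixture at 187.4° seen from the axis, in both the top and the scene view. The arrow measured 187.1° to 187.3°.

**At rest:** The peg readings before and after I withdrew the hand agree within 0.25°.

**Parts:** In the pictures, the fixture, standoff and bin all stand upright in their pockets. The bushing and V-block are unmoved to within the scatter of the detections, about 10 mm at most.

**Where checks disagreed:** The network's fixture point in the top view read 180.7°, about 7 mm off the line. In the scene view it read 188.6°. I trusted the peg fit, because the top-view picture shows the fixture in line with the arrow. Even the 7 mm reading is within the 12 mm allowed.

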